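Refit the wing-nut lid of the fume filter on the printing cart

ROBOT

A 6-joint arm with a two-finger parallel gripper is mounted at the origin on the work surface. World frame = base frame: x ahead of the robot, y to its left, z up, the work surface at z = 0. Lengths are in m, angles in rad, forces in N, time in s.
With the tool pointing down it reaches from about 0.225 to 0.875 m from the base axis. Payload 3.4 kg.
Tool frame: the origin (TCP) lies between the finger pads; the fingertips stand 8 mm ahead of it and the grasp point (between the pads) lies 11 mm behind it; z points along the fingers, y is the line along which they close (so a half turn about z gives the same grasp; the last joint's range is limited). The gripper opens to 85 mm and grips with 20 to 120 N. Pads are 22 mm wide; open, the fingers measure 114 mm over their backs; the gripper's body (76 mm by 85 mm) begins 54 mm behind the grasp point. The pads swing forward as they close: fully open they stand 13 mm farther back than shut.
Start: joints at [-1.317, 0.276, 1.505, -0, 1.361, -0.121], TCP at [0.211, -0.535, 0.239] pointing down, gripper open.
Joint ranges: [-2.89, 2.89], [-0.75, 2.08], [0.22, 2.7], [-1.18, 4.32], [0.11, 2.71], [-2.7, 2.7]. Speed limits (rad/s): [2.57, 2.57, 3.14, 3.14, 3.14, 3.14].

INTERFACE

Orientations are given as a unit quaternion [w, x, y, z].
In Python, from rig import manip gives the robot as it stands.
- The arm moves only by the tool move_arm, never from a script. Its argument "deltas" is a list that holds one entry, the list of rows, each a list of 5 numbers: the shift along the tool's x, y, z normalised to -1 to 1, where 1 is 80 cm, then the turn about the tool's z normalised to -1 to 1, where 1 is 120 degrees, then the closure, from -1 (fully open) to 1 (shut). In form: [[[tx, ty, tz, twist, grip], ...]]. A call has 1 to 12 rows; each row is the pose to reach, as a shift and turn from the pose commanded when the call began, along the tool's axes at that moment; what a row does not reach only later rows make up. A row lasts 1/10 s, in which the tool goes at most 50 mm and 8.59 degrees, less where a joint would pass 70% of its speed; a pose out of reach is approached as far as the arm can. A call with a number of a shift or a turn outside -1 to 1 is refused whole. A call with a gripper value outside its range is refused whole. The fingers move at their own pace and stop on an object; "squeeze" is the grip in N (left out, the last holds). Time passes only in rows, so rows that repeat a pose let the fingers close. It gives the time, the measured TCP pose, the force, the opening and the grip force at its end, in the units of the state.
- manip.get_state(): the state, without advancing time (a new reading comes with each control period).
- manip.get_image(name): name is "scene" or "top" or "wrist"; returns the picture (384x512x3 uint8, red, green, blue); there is no depth.
- manip.camera_params(name): a dict with "fx", "fy", "cx", "cy" (pixels), "R" (3x3) and "t" (3): a world point X has camera coordinates R X + t; the wrist camera has in their place "tool_from_camera" (4x4, takes a point from camera to tool coordinates, whose origin is the TCP and whose axes are the flange's). Camera axes: x right, y down, z forward; pixel columns grow to the right and rows downward; lengths in m; the calibration is good to about 2 mm. A picture is of the moment at which its call begins: read the wrist's pose just before it. camera_params takes no time and is no camera call.
- manip.sign_off(): hands the job in; it is judged then, once.
The state is a dict: "clock": time; "qpos": joint angles; "qd": joint speeds; "effort": joint torques, N m; "position": TCP position; "ee_rot": TCP orientation; "contact_force": force on the tool from outside, world axes, zero at the start; "moment": the same for the moment, N m; "width": finger opening in m; "gripper_force": force on a finger pad.
Only numpy, scipy, OpenCV 4.12 (cv2) and the standard library are available. Lean on these libraries where they do the work, as an engineer would, in place of code of your own. Each camera call takes 0.05 s, during which the arm holds its last target. There are 200 camera calls.

TASK

Put the lid with the wing nut back on the filter housing that has the stud in its middle, sitting flat on the rim with the stud inside the lid's centre hole. Then turn the wing nut clockwise (seen from above) until it is snug, with its wings in line with the two raised ribs on the lid, and let go.

Things in the scene. Friction and masses are not known exactly. Their poses are not given: they have to be found in the camera images.
- wing_grip (a point): Middle of the steel wing nut captive on the round grey plastic lid: an upright plate of wings 44 mm long (this point's x axis), 10 mm thick (y), 28 mm high. The point lies on the lid's axis, 12 mm below the wings' top, 38 mm above the lid's underside, 20 mm above the nut's foot. The lid (0.35 kg in all) can be carried by the wings; nut friction 0.03 N m holds its turn meanwhile.
- lid_under (a point): Centre of the lid's flat underside, z up. Disc 110 mm across, 6 mm thick, centre hole 24 mm wide going up into a closed collar (14 mm deep in all, 34 mm outside). Starts flat on the cart, nut up. Not keyed: any yaw fits; once seated, only friction on the rim (more when pressed) stops it turning with the nut. Two ribs on top, 6 mm high, mark where the wings point when snug.
- wing_nut (a joint): Turn of the wing nut relative to the lid in rad: 0 to 0.3 at the start, grows clockwise seen from above, 1.3 (about 75 degrees) is the hard stop = snug, wings in line with the ribs.
- stud_seat (a point): Centre of the rim, at rim height, of the right housing: a grey open pot fixed to the cart, 104 mm across, 55 mm high, wall 5 mm, white filter inside, upright steel stud 10 mm thick on its axis, cone-tipped, rising 11 mm above the rim. A seated lid's underside lies at this point. A second housing is alike but has no stud: not the one.
There are look-alikes about, which are no part of the job. Leave any black or pink look-alike of the part that bears wing_grip alone. What is shaped like the part that bears stud_seat but black is not meant.

How it is judged:
On the way:
1. the lid sits flat on the rim of the housing with the stud, the wing nut not yet turned down (horizontal distance between lid_under and stud_seat below 0.012 m and z of lid_under in the frame of stud_seat between -0.004 and 0.004 m and angle between lid_under's own z axis and vertical below 0.09 rad and value of joint wing_nut below 0.8 rad), for 0.1 s.
At the end, for the whole second after the job is handed in: The lid lies on the rim of the housing with the stud, within 12 mm of its centre, within 4 mm of rim height and level within 5 degrees, and the wing nut is turned clockwise to within 10 degrees of its stop (joint above 1.12 rad) (horizontal distance between lid_under and stud_seat below 0.012 m and z of lid_under in the frame of stud_seat between -0.004 and 0.004 m and angle between lid_under's own z axis and vertical below 0.09 rad and value of joint wing_nut above 1.12 rad); the robot touches nothing.
It also fails if it takes over 38 s, if anything falls off the work surface, if the arm or the gripper's body presses on something with over 40 N, if the wrist force passes 120 N, or if a joint passes its speed limit or range.

## Working session

There is one attempt and no reset: what is moved stays moved. The work goes in short steps, Python scripts to look and compute and a tool call to move; the robot and the scene stay as the last step left them, time stands still between calls to the robot, and variables do not carry over. Pictures are saved under pics/ and viewed, at most 10 in all, crops included, and the job is handed in when it is done.

Besides the shell and the picture viewer there is one more tool, called as name(argument=value, ...) on one line, values as JSON. move_arm: Moves the arm, as the interface text tells. Scaled input: -1 to 1 covers 80 cm each way for a shift and 120 degrees each way for a turn. Its arguments: {"type":"object","properties":{"deltas":{"type":"array","items":{"type":"array","items":{"type":"array","items":{"type":"number","minimum":-1,"maximum":1}}}},"squeeze":{"type":"number"}},"required":["deltas"]}

```bash
mkdir -p pics; python3 - <<'E'
from rig import manip
import cv2,numpy as np
s=manip.get_state();print({k:np.round(v,3).tolist() for k,v in s.items()})
for n in("scene","top"):
    cv2.imwrite(f"pics/{n}0.png",manip.get_image(n)[:,:,::-1])
    print(n,{k:np.round(v,3).tolist() for k,v in manip.camera_params(n).items()})
print(manip.camera_params("wrist"))
E
```

```text
{'clock': 0.0, 'qpos': [-1.317, 0.277, 1.506, 0.0, 1.361, -0.121], 'qd': [-0.001, -0.0, -0.001, 0.0, -0.001, -0.0], 'effort': [-0.001, -41.678, -24.581, -0.0, 0.011, 0.0], 'position': [0.21, -0.535, 0.238], 'ee_rot': [-0.001, 0.982, 0.186, -0.0], 'contact_force': [0.908, 0.056, 0.388], 'moment': [0.098, -0.025, -0.006], 'gripper_force': 0.0, 'width': 0.085}
scene {'fx': 361.287, 'fy': 361.287, 'cx': 258.859, 'cy': 192.881, 'R': [[0.316, 0.949, 0.016], [0.666, -0.21, -0.716], [-0.676, 0.237, -0.698]], 't': [-0.164, -0.216, 1.309]}
top {'fx': 393.976, 'fy': 393.976, 'cx': 260.792, 'cy': 192.909, 'R': [[0.023, -1.0, -0.01], [-0.995, -0.022, -0.099], [0.099, 0.013, -0.995]], 't': [0.038, 0.435, 1.046]}
{'fx': 271.3816293594652, 'fy': 271.3816293594652, 'cx': 259.73985467649436, 'cy': 191.86067727854424, 'tool_from_camera': array([[-2.71886617e-04, -9.60718627e-01, -2.77524134e-01,
         6.97403703e-02],
       [ 9.99999948e-01, -2.12453382e-04, -2.44226260e-04,
        -8.21807067e-04],
       [ 1.75671777e-04, -2.77524186e-01,  9.60718635e-01,
        -1.33829902e-01],
       [ 0.00000000e+00,  0.00000000e+00,  0.00000000e+00,
         1.00000000e+00]])}
```

View pics/scene0.png

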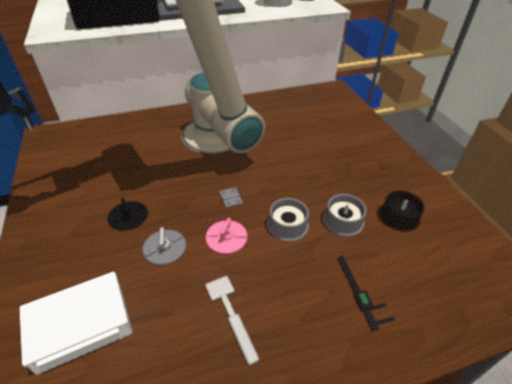

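View pics/top0.png

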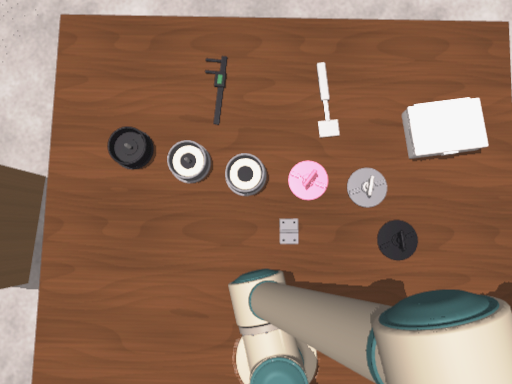

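Candidates:
- **Lids** (top view): grey (367,187), pink (308,180), black (397,240). The grey one is the lid meant, since black and pink are excluded.
- **Housings** (top view): grey (189,161), grey (245,174), black (130,148). In the scene view, (346,212) seems to have the stud and (288,217) a bare hole.

I'll confirm with a crop and measure in both views.

```bash
cat > h.py <<'E'
from rig import manip
import cv2,numpy as np
from scipy.spatial.transform import Rotation as Rn
def tool():
    s=manip.get_state();T=np.eye(4);T[:3,:3]=Rn.from_quat(np.roll(s["ee_rot"],-1)).as_matrix();T[:3,3]=s["position"];return T
def cam(n,T=None):
    p=manip.camera_params(n);K=np.array([[p["fx"],0,p["cx"]],[0,p["fy"],p["cy"]],[0,0,1]])
    if n=="wrist":
        M=np.linalg.inv(T@p["tool_from_camera"]);return K,M[:3,:3],M[:3,3]
    return K,np.array(p["R"]),np.array(p["t"])
def ray(c,uv):
    K,R,t=c;d=R.T@np.linalg.solve(K,[uv[0],uv[1],1]);return -R.T@t,d/np.linalg.norm(d)
def onz(c,uv,z):
    o,d=ray(c,uv);return o+d*(z-o[2])/d[2]
def tri(c1,u1,c2,u2):
    P=[c[0]@np.c_[c[1],c[2]] for c in(c1,c2)]
    X=cv2.triangulatePoints(P[0],P[1],np.float64(u1),np.float64(u2)).ravel();X=X[:3]/X[3]
    e=[np.linalg.norm((p@np.r_[X,1])[:2]/(p@np.r_[X,1])[2]-u) for p,u in zip(P,(u1,u2))]
    return X,e
E
python3 - <<'E'
from h import *
a=cv2.imread("pics/scene0.png");b=cv2.imread("pics/top0.png")
f=lambda i,x,y,w,h:cv2.resize(i[y:y+h,x:x+w],(400,300),interpolation=cv2.INTER_CUBIC)
cv2.imwrite("pics/crop.png",np.vstack([np.hstack([f(a,260,180,120,90),f(a,130,210,80,60)]),np.hstack([f(b,160,125,120,90),f(b,327,157,80,60)])]))
cs,ct=cam("scene"),cam("top")
for n,us,ut in(("lid",(164,247),(367,187)),("stud",(346,208),(188,160)),("other",(288,214),(245,174))):
    print(n,tri(cs,us,ct,ut),onz(ct,ut,0.0),onz(ct,ut,.055))
E
```

```text
lid (array([ 4.59448819e-01, -2.42996159e-01,  1.99496637e-04]), [np.float64(0.8432542518586487), np.float64(0.6653091720897426)]) [ 0.45911551 -0.24483674  0.        ] [ 0.45247831 -0.23066809  0.055     ]
stud (array([0.51662235, 0.24657681, 0.04849126]), [np.float64(1.1633552793532862), np.float64(1.0061758942697758)]) [0.52422607 0.25391503 0.        ] [0.51428799 0.2427986  0.055     ]
other (array([0.48267337, 0.09248742, 0.04021704]), [np.float64(0.5794112530875506), np.float64(0.4924924982688482)]) [0.4881363  0.09342712 0.        ] [0.48002785 0.09044691 0.055     ]
```

View pics/crop.png

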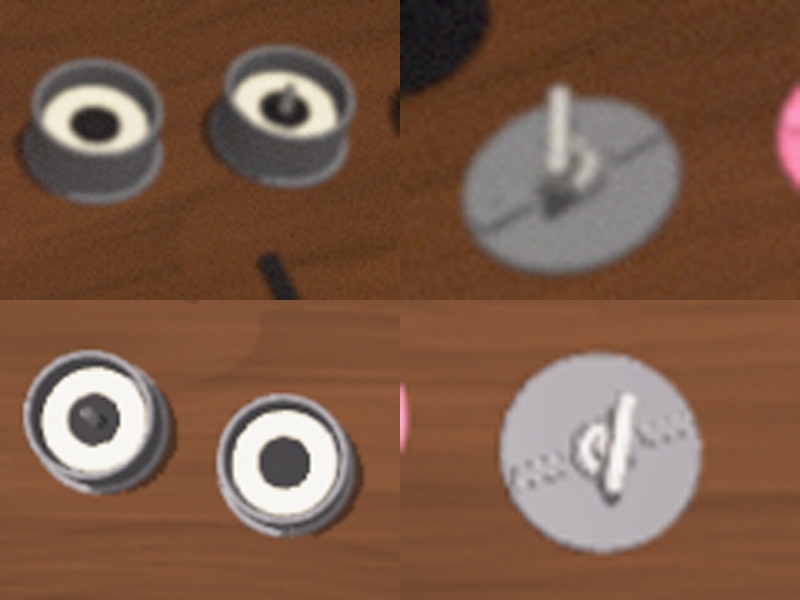

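The crop shows the stud inside the right-hand grey pot in the scene view, which is the left one at about (187,160) in the top view. The other grey pot is bare. The grey lid at top (367,187) has wings at about -9° yaw and ribs at about -73°. Next I go above the lid for a close look.

move_arm(deltas=[[[0.423, -0.224, 0.0975, 0.25, -1], [0.423, -0.224, 0.0975, 0.25, -1], [0.423, -0.224, 0.0975, 0.25, -1], [0.423, -0.224, 0.0975, 0.25, -1], [0.423, -0.224, 0.0975, 0.25, -1], [0.423, -0.224, 0.0975, 0.25, -1], [0.423, -0.224, 0.0975, 0.25, -1], [0.423, -0.224, 0.0975, 0.25, -1], [0.423, -0.224, 0.0975, 0.25, -1], [0.423, -0.224, 0.0975, 0.25, -1], [0.423, -0.224, 0.0975, 0.25, -1]]], squeeze=40)

```text
clock: 1.2
position: [0.4593, -0.2452, 0.1613]
ee_rot: [0.0, 0.997, -0.074, -0.0]
contact_force: [-0.4, -1.2, 0.5]
width: 0.0852
gripper_force: 0.0
```

```bash
python3 - <<'E'
from h import *
T=tool();np.save("T1.npy",T);print(np.round(T,3),manip.get_state()["clock"])
cv2.imwrite("pics/w1.png",manip.get_image("wrist")[:,:,::-1])
E
```

```text
[[ 0.989 -0.149 -0.     0.459]
 [-0.149 -0.989 -0.001 -0.245]
 [-0.     0.001 -1.     0.161]
 [ 0.     0.     0.     1.   ]] 1.2
```

View pics/w1.png

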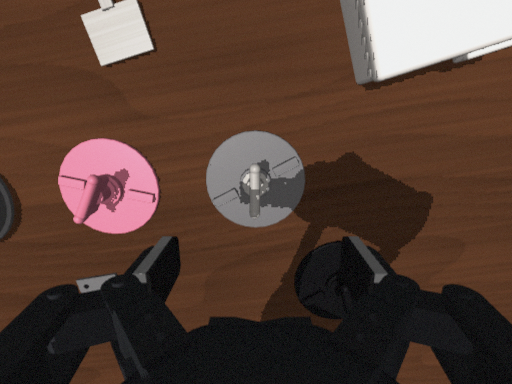

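The wrist view shows the grey lid disc at about (256,179). Its wing plate runs near vertical from about (254,166) to (254,216), so it already lines up with the tool x axis. I'll measure with masks.

```bash
python3 - <<'E'
from h import *
T=np.load("T1.npy");cw=cam("wrist",T);ct=cam("top");cs=cam("scene")
w=cv2.imread("pics/w1.png");t=cv2.imread("pics/top0.png");s=cv2.imread("pics/scene0.png")
def disc(img,box,lo):
    x,y,X,Y=box;r=cv2.cvtColor(img[y:Y,x:X],cv2.COLOR_BGR2HSV)
    m=((r[:,:,1]<60)&(r[:,:,2]>lo)).astype(np.uint8)
    m=cv2.morphologyEx(m,cv2.MORPH_CLOSE,np.ones((5,5)))
    c=max(cv2.findContours(m,0,1)[0],key=cv2.contourArea);h=cv2.convexHull(c)
    e=cv2.fitEllipse(h);return (e[0][0]+x,e[0][1]+y),e[1],e[2]
dw=disc(w,(195,120,318,238),70);dt=disc(t,(340,160,392,212),110)
print(dw,dt);print("disc tri",tri(cw,dw[0],ct,dt[0]),onz(cw,dw[0],.006),onz(ct,dt[0],.006))
# pots' rim
dp=disc(t,(162,135,214,187),90);print("pot top",dp,onz(ct,dp[0],.055))
# bright wing pixels
def wing(img,box,th):
    x,y,X,Y=box;g=cv2.cvtColor(img[y:Y,x:X],cv2.COLOR_BGR2GRAY);m=(g>th).astype(np.uint8)
    c=max(cv2.findContours(m,0,1)[0],key=cv2.contourArea);r=cv2.minAreaRect(c);p=c[:,0]+[x,y];
    return r[0]+np.array([x,y]),r[1],r[2],p[p[:,1].argmin()],p[p[:,1].argmax()]
for th in(110,130,150):print("w",th,wing(w,(225,150,285,225),th))
for th in(190,210,225):print("t",th,wing(t,(355,170,385,205),th))
f=lambda i,x,y,a,b:cv2.resize(i[y:y+b,x:x+a],(400,400),interpolation=cv2.INTER_CUBIC)
cv2.imwrite("pics/c2.png",np.hstack([f(w,205,130,100,100),f(t,342,162,50,50)]))
E
```

```text
((254.87038040161133, 178.4228515625), (97.0618667602539, 98.65633392333984), 89.0237808227539) ((366.4992046356201, 187.1117935180664), (39.32678985595703, 40.335235595703125), 127.19178771972656)
disc tri (array([ 0.45907697, -0.24156132,  0.00397325]), [np.float64(2.3058307799897877), np.float64(0.43086815470495365)]) [ 0.46127281 -0.23978251  0.006     ] [ 0.45805211 -0.24191751  0.006     ]
pot top ((188.26902770996094, 161.05963134765625), (41.203514099121094, 44.121482849121094), 130.9875946044922) [0.51145527 0.24196543 0.055     ]
w 110 (array([254.49999619, 172.49999619]), (58.99999237060547, 44.99999237060547), 0.0, array([225, 150]), array([239, 195]))
w 130 (array([254.49999619, 170.99999619]), (58.99999237060547, 41.99999237060547), 0.0, array([225, 150]), array([239, 192]))
w 150 (array([250.32596588, 176.80662918]), (14.506237983703613, 24.071945190429688), 3.012787342071533, array([252, 165]), array([253, 189]))
t 190 (array([371.02601051, 184.58092403]), (3.7254011631011963, 19.235233306884766), 8.746161460876465, array([372, 175]), array([369, 194]))
t 210 (array([370.75675583, 184.9594593 ]), (2.7947826385498047, 18.412687301635742), 9.462322235107422, array([371, 176]), array([369, 194]))
t 225 (array([370.74324322, 185.0405407 ]), (2.46598482131958, 18.248287200927734), 9.462322235107422, array([372, 176]), array([369, 194]))
```

View pics/c2.png

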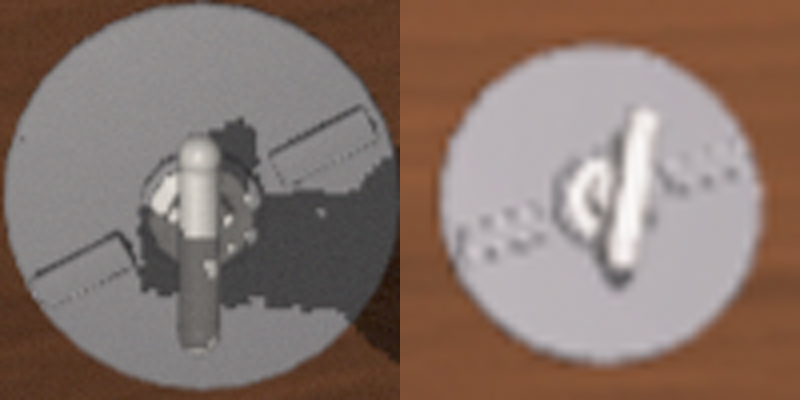

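```bash
python3 - <<'E'
from h import *
T=np.load("T1.npy");cw=cam("wrist",T);ct=cam("top")
X,e=tri(cw,(254.75,190),ct,(370.8,185));print("wing top",X,e,onz(cw,(254.75,190),.05))
print("lid in tool:",np.round(np.linalg.inv(T)@np.r_[X,1],4), np.linalg.inv(T)@np.r_[onz(cw,(254.87,178.42),.006),1])
E
```

```text
wing top [ 0.45917418 -0.24151493  0.04945385] [np.float64(1.7959302389401903), np.float64(0.29807746413598357)] [ 0.46044199 -0.24025951  0.05      ]
lid in tool: [-7.000e-04 -3.700e-03  1.119e-01  1.000e+00] [ 0.00117541 -0.00572832  0.15531459  1.        ]
```

Wing top measures 49.5 mm (50 expected), and the disc top and wing agree in position. Now descend to TCP z≈0.030 and close.

move_arm(deltas=[[[0, -0.0056, 0.06, 0, -1], [0, -0.0056, 0.12, 0, -1], [0, -0.0056, 0.15, 0, -1], [0, -0.0056, 0.164, 0, -1], [0, -0.0056, 0.164, 0, 0.5], [0, -0.0056, 0.164, 0, 1], [0, -0.0056, 0.164, 0, 1], [0, -0.0056, 0.164, 0, 1], [0, -0.0056, 0.164, 0, 1], [0, -0.0056, 0.164, 0, 1]]], squeeze=50)

```text
clock: 2.25
position: [0.461, -0.2403, 0.0311]
ee_rot: [0.001, 0.997, -0.074, 0.001]
contact_force: [-0.0, 0.3, 5.7]
width: 0.009
gripper_force: 50.4
```

move_arm(deltas=[[[0, 0, -0.02, 0, 1], [0, 0, -0.07, 0, 1], [0, 0, -0.13, 0, 1], [-0.003, -0.02, -0.1625, -0.06, 1], [-0.01, -0.065, -0.1625, -0.13, 1], [-0.02, -0.12, -0.1625, -0.2, 1], [-0.025, -0.18, -0.1625, -0.27, 1], [-0.03, -0.24, -0.1625, -0.34, 1], [-0.04, -0.3, -0.1625, -0.41, 1], [-0.045, -0.36, -0.1625, -0.48, 1], [-0.05, -0.42, -0.1625, -0.55, 1], [-0.056, -0.45, -0.1625, -0.61, 1]]])

```text
clock: 3.45
position: [0.4689, 0.1263, 0.1596]
ee_rot: [-0.001, 0.843, 0.538, 0.0]
contact_force: [0.6, -0.9, -4.2]
width: 0.0093
gripper_force: 49.5
```

move_arm(deltas=[[[0, 0, 0, 0, 1], [0, 0, 0, 0, 1]]])

```text
clock: 3.65
position: [0.4687, 0.1228, 0.1594]
ee_rot: [0.0, 0.845, 0.535, -0.001]
contact_force: [-0.3, -0.8, -4.2]
width: 0.0092
gripper_force: 49.4
```

```bash
python3 - <<'E'
from h import *
T=tool();np.save("T2.npy",T);print(np.round(T,4).tolist(),manip.get_state()["clock"],manip.get_state()["qpos"])
w=manip.get_image("wrist")[:,:,::-1];cv2.imwrite("pics/w2.png",w)
cv2.imwrite("pics/s2.png",manip.get_image("scene")[:,:,::-1])
E
```

```text
[[0.4269, 0.9043, -0.0016, 0.4687], [0.9043, -0.4269, -0.0011, 0.1228], [-0.0017, -0.001, -1.0, 0.1594], [0.0, 0.0, 0.0, 1.0]] 3.65 [ 1.13250457e-01  2.03510729e-01  1.81733062e+00 -1.01182449e-03
  1.12246501e+00  5.54727768e-01]
```

View pics/w2.png

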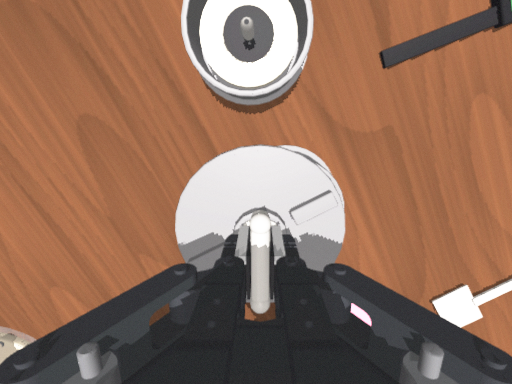

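The wrist view shows the lid hanging level. The right pot is ahead, with its stud tip at about (247,20) and rim sides at columns 183 and 312, centred on 247.5.

```bash
python3 - <<'E'
from h import *
T=np.load("T2.npy");cw=cam("wrist",T);ct=cam("top");cs=cam("scene")
print("tip w-top",tri(cw,(247.3,21),ct,(186.5,159)));print("tip w-scene",tri(cw,(247.3,21),cs,(346.8,207)))
print("w z.066",onz(cw,(247.3,21),.066))
# rim: outer ends of the rim in the wrist image and lower rim edge
t=cv2.imread("pics/w2.png");
L,Rr=onz(cw,(182.5,22),.055),onz(cw,(312.5,20),.055);print(L,Rr,np.linalg.norm(L-Rr),(L+Rr)/2)
f=onz(cw,(250,97),.055);d=T[:3,0];print("front+52",f+.052*d)
print("top rim",onz(ct,(187.2,160.4),.055))
E
```

```text
tip w-top (array([0.51402826, 0.24396771, 0.07795295]), [np.float64(5.766318364784325), np.float64(0.8498597303215596)])
tip w-scene (array([0.51785272, 0.25232942, 0.05259114]), [np.float64(2.2851586258011003), np.float64(0.4275321994271138)])
w z.066 [0.51731153 0.250067   0.066     ]
[0.47262042 0.27394432 0.055     ] [0.56402202 0.23221496 0.055     ] 0.100476821746659 [0.51832122 0.25307964 0.055     ]
front+52 [0.51811132 0.24929504 0.05491279]
top rim [0.51316782 0.24488115 0.055     ]
```

move_arm(deltas=[[[0.01, 0, -0.04, 0, 1], [0.02, 0, -0.09, 0, 1], [0.025, 0, -0.13, 0, 1], [0.025, 0, -0.14, 0, 1], [0.025, 0, -0.14, 0, 1], [0.025, 0, -0.14, 0, 1]]])

```text
clock: 4.35
position: [0.4768, 0.1397, 0.2702]
ee_rot: [-0.001, 0.845, 0.534, -0.002]
contact_force: [0.1, -0.4, -5.0]
width: 0.0091
gripper_force: 49.8
```

```bash
python3 - <<'E'
from h import *
T=tool();np.save("T3.npy",T);print(np.round(T,4).tolist())
w=manip.get_image("wrist")[:,:,::-1].copy();cv2.imwrite("pics/w3.png",w)
s=cv2.imread("pics/s2.png")
cv2.imwrite("pics/c3.png",np.hstack([cv2.resize(w[0:150,175:325],(450,450),interpolation=2),cv2.resize(s[190:240,321:371],(350,450)[::1] if 0 else (350,350),interpolation=2) if 0 else cv2.copyMakeBorder(cv2.resize(s[187:237,321:371],(350,350),interpolation=2),0,100,0,0,0)]))
E
```

```text
[[0.429, 0.9033, -0.0037, 0.4768], [0.9033, -0.429, -0.0009, 0.1397], [-0.0024, -0.0029, -1.0, 0.2702], [0.0, 0.0, 0.0, 1.0]]
```

View pics/c3.png

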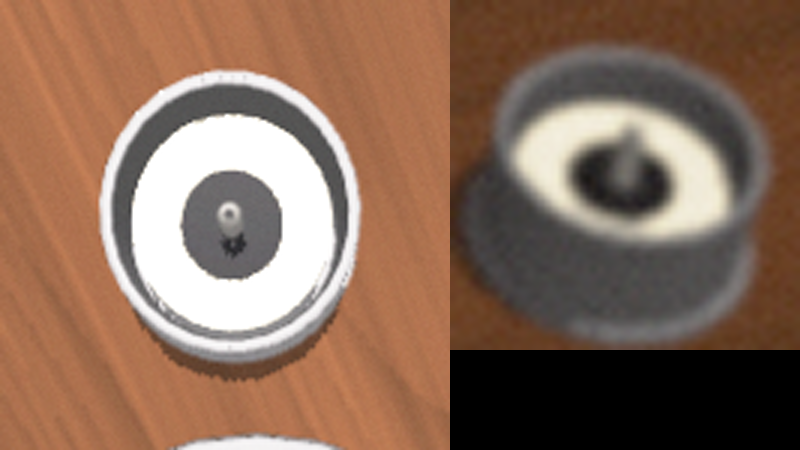

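The enlarged crop shows the stud tip at wrist pixel (251.3,68.3) and the rim centre at (251.8,70.7). In the scene view the rim centre is at about (347,207) and the tip at about (347,205).

```bash
python3 - <<'E'
from h import *
T2=np.load("T2.npy");T=np.load("T3.npy");c2=cam("wrist",T2);c3=cam("wrist",T);ct=cam("top");cs=cam("scene")
i=np.linalg.inv(T)
for n,X in (("tip ww",tri(c2,(247.3,19),c3,(251.3,68.3))),("tip ws",tri(c3,(251.3,68.3),cs,(347,205.3))),("rim ws",tri(c3,(251.8,70.7),cs,(347,207.2))),("rim wt",tri(c3,(251.8,70.7),ct,(187.5,160.6))),("rim st",tri(cs,(347,207.2),ct,(187.5,160.6)))):print(n,X[0].round(4),np.round(X[1],1),(i@np.r_[X[0],1]).round(4))
for n,u,z in(("tip",(251.3,68.3),.066),("rim",(251.8,70.7),.055)):
    X=onz(c3,u,z);print(n,X,(i@np.r_[X,1]).round(4))
E
```

```text
tip ww [0.5185 0.254  0.0565] [0.4 0.2] [ 0.1217 -0.0108  0.2135  1.    ]
tip ws [0.5171 0.2523 0.0582] [1.8 0.5] [ 0.1195 -0.0113  0.2117  1.    ]
rim ws [0.5177 0.2521 0.0514] [0.1 0. ] [ 0.1196 -0.0107  0.2185  1.    ]
rim wt [0.5208 0.2556 0.0058] [2.5 0.6] [ 0.1242 -0.0093  0.2641  1.    ]
rim st [0.5153 0.2487 0.0495] [1.6 1.4] [ 0.1155 -0.0114  0.2205  1.    ]
tip [0.51788908 0.25274664 0.066     ] [ 0.1202 -0.0108  0.2039  1.    ]
rim [0.51764448 0.2517334  0.055     ] [ 0.1193 -0.0106  0.2149  1.    ]
```

The measurements agree on (0.5175, 0.2515) and a rim height near 0.053 (0.055 expected). Now go above the seat and lower to about 25 mm over the stud.

move_arm(deltas=[[[0.03, -0.003, 0, 0, 1], [0.08, -0.007, 0, 0, 1], [0.125, -0.0135, 0.03, 0, 1], [0.149, -0.0135, 0.08, 0, 1], [0.149, -0.0135, 0.13, 0, 1], [0.149, -0.0135, 0.165, 0, 1], [0.149, -0.0135, 0.175, 0, 1], [0.149, -0.0135, 0.175, 0, 1], [0.149, -0.0135, 0.175, 0, 1]]])

```text
clock: 5.3
position: [0.5202, 0.2531, 0.1329]
ee_rot: [0.0, 0.845, 0.535, 0.001]
contact_force: [-0.7, 0.1, -3.6]
width: 0.0086
gripper_force: 49.7
```

```bash
python3 - <<'E'
from h import *
T=tool();s=manip.get_state();print(np.round(T,4).tolist(),s["qpos"].round(2) if hasattr(s["qpos"],"round") else s["qpos"],s["contact_force"])
a=manip.get_image("scene")[:,:,::-1];b=manip.get_image("top")[:,:,::-1]
cv2.imwrite("pics/c4.png",np.hstack([cv2.resize(a[165:255,300:390],(400,400),interpolation=2),cv2.resize(b[120:210,145:235],(400,400),interpolation=2)]))
E
```

```text
[[0.4281, 0.9037, 0.0016, 0.5202], [0.9037, -0.4281, 0.0004, 0.2531], [0.0011, 0.0013, -1.0, 0.1329], [0.0, 0.0, 0.0, 1.0]] [ 0.33  0.36  1.66 -0.    1.12  0.78] [-0.7038995   0.12730856 -3.6214254 ]
```

View pics/c4.png

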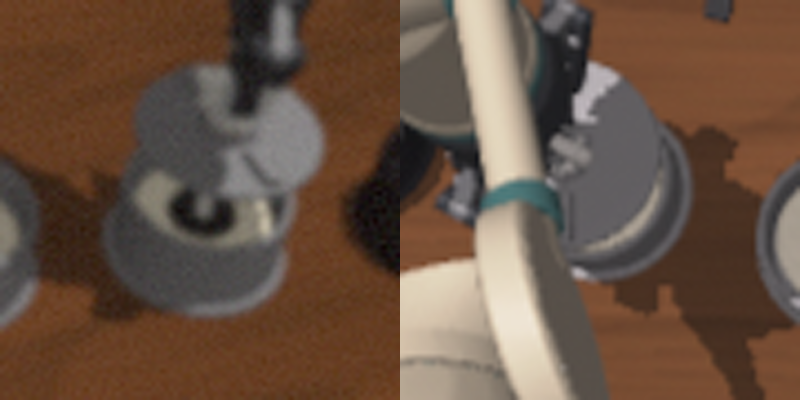

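Lid hangs level above the pot, with about a 2.5 mm offset to correct. Lowering gently.

move_arm(deltas=[[[-0.003, -0.002, 0.01, 0, 1], [-0.003, -0.002, 0.025, 0, 1], [-0.003, -0.002, 0.04, 0, 1], [-0.003, -0.002, 0.048, 0, 1], [-0.003, -0.002, 0.053, 0, 1], [-0.003, -0.002, 0.056, 0, 1], [-0.003, -0.002, 0.058, 0, 1], [-0.003, -0.002, 0.059, 0, 1], [-0.003, -0.002, 0.059, 0, 1]]])

```text
clock: 6.3
position: [0.5168, 0.2515, 0.0861]
ee_rot: [0.0, 0.845, 0.535, 0.0]
contact_force: [-3.8, -0.9, 4.1]
width: 0.0093
gripper_force: 50.9
```

Contact came at the height a seated lid gives (0.086), so the stud has entered the hole. Press lightly and turn clockwise about 68°.

move_arm(deltas=[[[0, 0, 0.002, 0, 1], [0, 0, 0.002, 0.06, 1], [0, 0, 0.002, 0.12, 1], [0, 0, 0.002, 0.18, 1], [0, 0, 0.002, 0.24, 1], [0, 0, 0.002, 0.3, 1], [0, 0, 0.002, 0.36, 1], [0, 0, 0.002, 0.42, 1], [0, 0, 0.002, 0.48, 1], [0, 0, 0.002, 0.52, 1], [0, 0, 0.002, 0.52, 1]]])

```text
clock: 7.4
position: [0.518, 0.25, 0.0861]
ee_rot: [0.001, 1.0, 0.02, 0.002]
contact_force: [-2.6, -6.2, 13.0]
width: 0.0092
gripper_force: 52.3
```

```bash
python3 - <<'E'
from h import *
s=manip.get_state();print(s["clock"],s["position"],s["contact_force"],s["moment"],np.array(s["qpos"]).round(2))
T=tool();np.save("T5.npy",T);print(np.degrees(np.arctan2(T[1,0],T[0,0])))
w=manip.get_image("wrist")[:,:,::-1];cv2.imwrite("pics/w5.png",w[90:340,110:410])
E
```

```text
7.4 [0.51803517 0.24998546 0.08610835] [-2.64539539 -6.19325808 12.95634537] [-1.05817278  0.55856881  0.06467041] [ 0.33  0.4   1.73 -0.    1.01  1.86]
2.2988071443998868
```

View pics/w5.png

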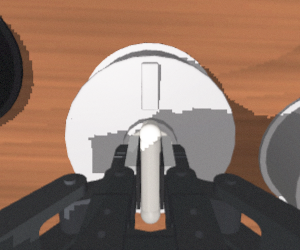

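Rib and wings are in line at column ~150 of the crop. I'll turn a few degrees further to confirm the stop.

move_arm(deltas=[[[0, 0, 0, 0.03, 1], [0, 0, 0, 0.05, 1], [0, 0, 0, 0.05, 1]]])

```text
clock: 7.75
position: [0.5189, 0.2513, 0.0861]
ee_rot: [-0.0, 0.999, -0.032, 0.003]
contact_force: [-1.9, -2.5, 10.4]
width: 0.0088
gripper_force: 52.0
```

```bash
python3 - <<'E'
from h import *
s=manip.get_state();print(s["position"],s["contact_force"],s["moment"],np.array(s["qpos"]).round(2))
w=manip.get_image("wrist")[:,:,::-1]
a=cv2.imread("pics/w5.png")
for i in(a,w[90:340,110:410]):
    g=cv2.cvtColor(np.ascontiguousarray(i[60:115,130:172]),cv2.COLOR_BGR2GRAY);m=((g<np.median(g)-12)).astype(np.uint8)
    p=np.argwhere(m)[:,::-1].astype(np.float32);print(len(p),cv2.minAreaRect(p),cv2.fitLine(p,cv2.DIST_HUBER,0,.01,.01).ravel())
E
```

```text
[0.51889036 0.25134744 0.08610791] [-1.92586628 -2.51035598 10.41584128] [-0.55346282  0.31865876  0.22622198] [ 0.33  0.4   1.73 -0.    1.01  1.97]
367 ((26.0, 28.0), (52.0, 30.0), 90.0) [ 0.09901077  0.9950864  27.79822    30.627098  ]
387 ((25.312740325927734, 27.75668716430664), (53.57298278808594, 30.05226707458496), 87.95458984375) [ 0.21844274  0.97584975 28.668816   35.500572  ]
```

The yaw moment rose from 0.06 to 0.23 N m, well above nut friction, so the nut is at its stop. Release and rise.

move_arm(deltas=[[[0, 0, -0.001, 0, 1], [0, 0, -0.002, 0, 0.3], [0, 0, -0.002, 0, -0.5], [0, 0, -0.002, 0, -0.5], [0, 0, -0.002, 0, -0.5], [0, 0, -0.02, 0, -0.5], [0, 0, -0.06, 0, -0.5], [0, 0, -0.11, 0, -0.5], [0, 0, -0.15, 0, -0.5], [0, 0, -0.15, 0, -0.5], [0, 0, -0.15, 0, -0.5]]])

```text
clock: 8.9
position: [0.517, 0.2517, 0.2037]
ee_rot: [-0.0, 0.999, -0.032, 0.001]
contact_force: [-0.1, -0.1, -0.6]
width: 0.0642
gripper_force: 0.0
```

```bash
python3 - <<'E'
from h import *
s=manip.get_state();T=tool();c=cam("wrist",T);print(s["clock"],s["position"],s["contact_force"],s["width"])
w=manip.get_image("wrist")[:,:,::-1];a=manip.get_image("scene")[:,:,::-1]
np.save("T6.npy",T)
cv2.imwrite("pics/c6.png",np.hstack([cv2.resize(w[110:270,175:335],(400,400),interpolation=2),cv2.resize(a[165:255,300:390],(400,400),interpolation=2)]))
E
```

```text
8.9 [0.51698613 0.25171272 0.20367529] [-0.0921374  -0.06671422 -0.58549172] 0.06419883294161412
```

View pics/c6.png

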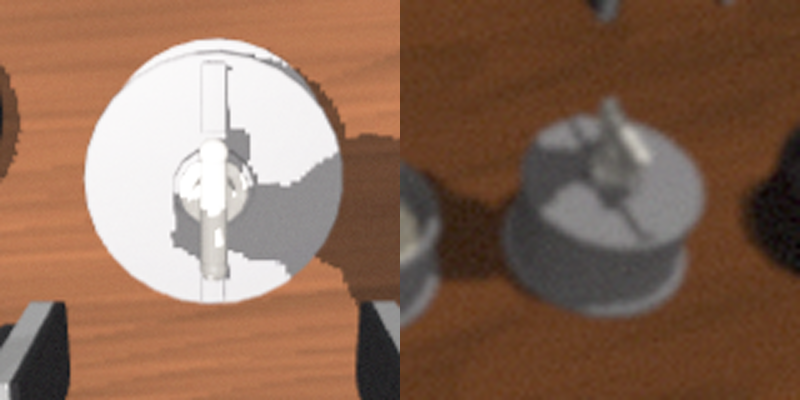

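The lid sits flat on the rim, the wings line up with both ribs, and the gripper is clear. Handing in.

```bash
python3 -c "
from rig import manip
print(manip.sign_off())"
```

```text
the job is handed in; nothing more can be done
None
```

I put the grey lid flat on the housing with the stud and turned the wing nut clockwise to its stop, wings in line with the ribs. I then let go and handed the job in at about 9 s; the sign-off returned no verdict.

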